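# Square up a taped block in the corner jig and hold it there

## Task

Fold the carton's two half-raised long flaps right back outward, well past upright, and lift the masking-taped block out over the carton's walls. Stand it upright on the base of the plywood corner jig and press it into the corner, flush and firmly against both fences at once. Finish while still gripping it and pressing it there, ready for a clamp to be put on, with the flaps left open and the other loose things on the bench not shifted.

Things in the scene. Friction and masses are not known exactly. Their poses are not given: they have to be found in the camera images.
- carton: Small brown cardboard carton with a blank white label, fixed to the bench, 180 (its x) x 150 (its y) x 95 mm high, walls and floor 4 mm thick, open inside. Origin: centre of its underside; z up. It stands left of the jig, turned a little. Its two short flaps already hang outside along the x = +90 and x = -90 mm end walls, sticking out up to 25 mm. Its two long flaps are hinged along the tops of the y = +73 and y = -73 mm walls, 97 mm above its underside.
- flap_left (a joint): Hinge of the long flap on the carton's +y wall (hinge line along the carton's x at y = +73 mm, z = 97 mm). Flap: 176 mm along the hinge x 71 mm x 4 mm cardboard. Value 0 = lying closed over the opening, 1.57 = upright, 3.14 = level, straight out from the wall; stop at 4.3, hanging down outside. It starts half raised (about 1.0 to 1.25), is stiff enough to stay wherever it is left, and a push of under 1 N at its edge turns it.
- flap_right (a joint): Hinge of the long flap on the carton's -y wall (hinge line at y = -73 mm, z = 97 mm of the carton), the mirror image of flap_left: 0 = closed, 1.57 = upright, grows as it opens outward, stop at 4.3. Between the free edges of the two half-raised flaps a gap of at least 65 mm is open, through which closed fingers can go down to push each flap out from within.
- flap_left_edge (a point): Middle of the free edge of the left flap, 71 mm from its hinge line.
- flap_right_edge (a point): Middle of the free edge of the right flap, 71 mm from its hinge line.
- taped_block: The workpiece: an MDF block wrapped in masking tape, pale with brown faces, standing on end inside the carton; 24.5 (its x) x 25 (its y) x 80 mm high (the loose tape looks 2 mm larger), about 60 g. Origin: centre of its bottom face; z up along its length. At the start its bottom is 4 mm above the bench. Either pair of side faces may be gripped and any side faces may meet the fences.
- jig: Corner jig, screwed to the bench right of the carton: plywood base 170 x 170 x 12 mm with two wooden fences at a right angle. Origin: centre of the base's underside; z up; turned by up to 0.35 rad. The corner is the one at its +x, -y side and opens toward -x and +y.
- jig_corner (a point): The inner corner of the jig: where the two fence faces would meet, on top of the base (12 mm above the bench). Axes as the jig's. Seated, the block's centre line is 12 to 13 mm from each face, toward -x and +y.
- fence_far: Far fence of the jig, a bar 20 x 134 x 32 mm high standing on the base (its top is 44 mm above the bench). Its inner face is the plane x = 0 of jig_corner and looks to the jig's -x; it runs along the jig's y. Origin: centre of its underside.
- fence_right: Right fence of the jig, a bar 118 x 20 x 32 mm high standing on the base (top 44 mm above the bench). Its inner face is the plane y = 0 of jig_corner and looks to the jig's +y; it runs along the jig's x and stops 6 mm short of the far fence (clean-out gap). Origin: centre of its underside.
- offcut: L-shaped sawn MDF offcut with blue edges, 49 x 72 x 16 mm, lying flat in the carton beside the block, at the end toward the carton's -x. It is not needed.
- spring_clamp: Loose bystander: red-handled spring clamp lying flat, 52 x 107 x 20 mm. Origin: centre of its underside.
- spare_block_1: Loose bystander: another taped block, 31 x 29 x 82 mm, standing on end on the bench top at the back.
- spare_block_2: Loose bystander: another taped block, 28 x 26 x 82 mm, standing on end on the bench top at the back.
- tape_roll: Loose bystander: roll of masking tape lying flat, 109 mm across, 30 mm high, near the front left.
- sanding_block: Loose bystander: brown MDF sanding block lying flat, 60 x 99 x 23 mm, at the back right.

How it is judged:
By the outcome, as a careful person would: the job done as asked, in the order asked, and still so for the second after the job is handed in, while the arm keeps its last pose, push and grip.
It also fails if it takes over 64 s, if anything falls off the work surface, if the arm or the gripper's body presses on something with over 40 N, if the wrist force passes 120 N, or if a joint passes its speed limit or range.

## Robot

A 7-joint arm with a two-finger parallel gripper is mounted at the origin on a cart in front of the work surface, level with it; the furniture and walls round the work are solid. World frame = base frame: x ahead of the robot, y to its left, z up, the work surface at z = 0. Lengths are in mm, angles in rad, forces in N, time in s.
With the tool pointing down it reaches from about 350 to 900 mm from the base axis. Payload 7.2 kg.
Tool frame: the origin (TCP) lies on the centre line of the jaws, within the pads' length; the fingertips stand 14 mm ahead of it and the grasp point (between the pads) lies 5 mm behind it (tip_reach is the distance from the TCP to the fingertips, in mm); z points along the fingers, y is the line along which they close (so a half turn about z gives the same grasp; the last joint's range is limited). The gripper opens to 85 mm and grips with 20 to 120 N. Pads are 22 mm wide; open, the fingers measure 114 mm over their backs; the gripper's body (76 mm by 85 mm) begins 54 mm behind the grasp point. The pads swing forward as they close: fully open they stand 13 mm farther back than shut.
Start: joints at [1.122, 0.411, -0.013, 1.596, 0.006, 1.134, -0.082], TCP at [232.278, -580.237, 245.297] pointing down, gripper open.
Joint ranges: [-2.95, 2.95], [-0.29, 1.99], [-1.47, 1.44], [0.14, 2.54], [-1.03, 4.17], [0.13, 1.85], [-2.86, 2.86]. Speed limits (rad/s): [2.39, 2.39, 3.01, 3.01, 3.14, 3.14, 3.14].

## Interface

Orientations are given as a rotation vector (axis times angle).
In Python, from station import * gives the robot as it stands. The module is installed in compiled form; this text tells all that it offers. Calls block until the motion is done:
- goto(position, orientation): joint-space move of the TCP to a pose.
- servo_line(position, attitude=None, v=150): straight line of the TCP; attitude=None keeps the orientation; v is the mean speed in mm/s.
- goto_joints(angles): joint-space move.
- move_gripper(opening, grip_force=None): finger opening in mm; grip_force is the grip in N (None keeps the last); returns when the fingers have stopped.
- wait(seconds).
- solve_ik(position, orientation): joint angles nearest the present ones, or None.
- snapshot(name): name is "scene" or "side" or "wrist"; returns the picture (400x640x3 uint8, red, green, blue); there is no depth.
- camera_params(name): a dict with "fovy" (degrees; the focal length in pixels is half the picture's height over the tangent of half this angle, whatever the lens; pixels are square), "cx", "cy" (the principal point, pixels), "rvec" (rotation vector, rad) and "tvec" (3), from world to camera coordinates, as OpenCV has them; the wrist camera has in their place "hand_eye" (4x4, takes a point from camera to tool coordinates, whose origin is the TCP and whose axes are the flange's). Camera axes: x right, y down, z forward; pixel columns grow to the right and rows downward; lengths in mm; the calibration is good to about 2 mm. The wrist camera is an equidistant fisheye: a pixel r from the principal point sees the ray r / f radians off the axis. A picture is of the moment at which its call begins: read the wrist's pose just before it. camera_params takes no time and is no camera call.
A pose or a line that the arm cannot do raises Unreachable and nothing moves.
- close_job(): hands the job in; it is judged then, once.
Readings, each from a call of its own:
- get_clock(): time.
- get_joints(): joint angles.
- get_qvel(): joint speeds.
- get_joint_torque(): joint torques, N m.
- get_eef_pos(): TCP position.
- get_tcp_rot(): TCP orientation.
- get_contact_force(): force on the tool from outside, world axes, zero at the start.
- get_moment(): the same for the moment, N m.
- get_opening(): finger opening in mm.
- get_finger_force(): force on a finger pad.
Only numpy, scipy, OpenCV 4.12 (cv2) and the standard library are available. Lean on these libraries where they do the work, as an engineer would, in place of code of your own. Each camera call takes 0.05 s, during which the arm holds its last target. There are 200 camera calls.

## Working session

There is one attempt and no reset: what is moved stays moved. The work goes in short steps, each a Python script; the robot and the scene stay as the last script left them, time stands still between calls to the robot, and variables do not carry over. Pictures are saved under pics/ and viewed, at most 11 in all, crops included, and the job is handed in when it is done.

```bash
mkdir -p pics; python3 - <<'E'
from station import *
import cv2
for n in("scene","side","wrist"):
    cv2.imwrite(f"pics/{n}0.png",snapshot(n)[:,:,::-1]); print(n,camera_params(n))
print(get_tcp_rot(),get_eef_pos(),get_clock())
E
```

```text
scene {'fovy': 51.24466083428939, 'cx': 321.30077295529543, 'cy': 194.48536490114822, 'rvec': array([ 1.92118681, -1.10671779,  0.56978397]), 'tvec': array([-203.1513887 ,  320.98372677,  908.5864896 ])}
side {'fovy': 50.735896877233614, 'cx': 320.4732348264599, 'cy': 194.29027402064847, 'rvec': array([ 2.04925711, -0.20274709,  0.10744775]), 'tvec': array([-486.48634805,  129.58269021, 1267.97819896])}
wrist {'fovy': 65.70646984690485, 'cx': 316.2080455582712, 'cy': 198.43880509728334, 'hand_eye': array([[-9.35888976e-04, -9.46736011e-01, -3.22009395e-01,
         8.41669794e+01],
       [ 9.99998854e-01, -1.26920031e-03,  8.25161444e-04,
         6.12420141e-01],
       [-1.18990448e-03, -3.22008254e-01,  9.46736113e-01,
        -1.27970408e+02],
       [ 0.00000000e+00,  0.00000000e+00,  0.00000000e+00,
         1.00000000e+00]])}
[-3.08363076e+00 -5.94382403e-01  4.69704759e-04] [ 232.14354927 -579.9082802   244.63569795] 0.15
```

View pics/scene0.png

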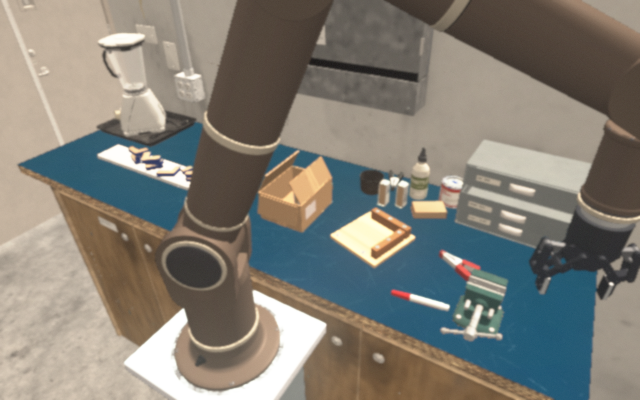

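View pics/side0.png

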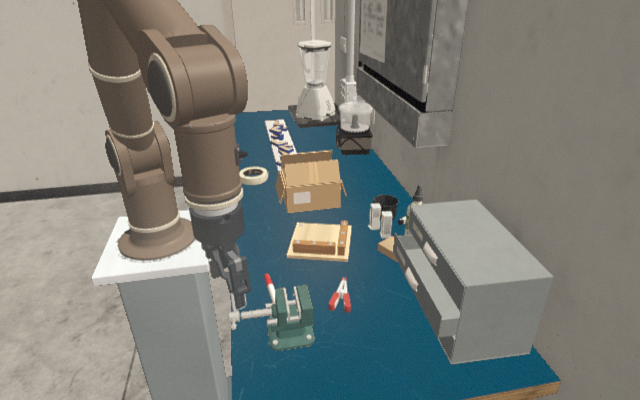

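The scene picture shows the carton at about (295,200) with its flaps half raised. The jig is at (372,237) with its corner near (408,238), and the side view agrees. I'll make helpers, get rough positions, and look from above with the wrist camera.

```bash
cat > h.py <<'E'
from station import *
import numpy as np, cv2
from scipy.spatial.transform import Rotation as Ro
def down(a): return (Ro.from_euler('z',a)*Ro.from_euler('x',np.pi)).as_rotvec()
def fl(p): return 200/np.tan(np.radians(p['fovy'])/2)
def ray(n,px,pose=None):
    p=camera_params(n); f=fl(p); u=np.array(px,float)-[p['cx'],p['cy']]
    if n=='wrist':
        r=np.hypot(*u); t=r/f; d=np.r_[np.sin(t)*u/max(r,1e-9),np.cos(t)]
        H=p['hand_eye']; R=Ro.from_rotvec(pose[1]).as_matrix()
        return R@H[:3,3]+pose[0], R@H[:3,:3]@d
    R=Ro.from_rotvec(p['rvec']).as_matrix(); return -R.T@p['tvec'], R.T@np.r_[u/f,1]
def cast(n,px,z,pose=None):
    o,d=ray(n,px,pose); return o+d*(z-o[2])/d[2]
def proj(pt,pose):
    p=camera_params('wrist'); H=p['hand_eye']; R=Ro.from_rotvec(pose[1]).as_matrix()
    c=H[:3,:3].T@(R.T@(np.array(pt)-pose[0])-H[:3,3]); r=np.hypot(c[0],c[1]); t=np.arctan2(r,c[2])
    return np.array([p['cx'],p['cy']])+fl(p)*t*c[:2]/r
def look(name):
    pose=(get_eef_pos(),get_tcp_rot()); im=snapshot('wrist')
    cv2.imwrite(f'pics/{name}.png',im[:,:,::-1]); np.savez(f'pics/{name}.npz',p=pose[0],r=pose[1]); return im,pose
def pose(name):
    d=np.load(f'pics/{name}.npz'); return d['p'],d['r']
E
python3 - <<'E'
from h import *
for n,px,z in [('scene',(297,228),0),('scene',(260,212),0),('scene',(331,208),0),('scene',(411,238),44),('scene',(374,263),0),('scene',(332,237),12),('scene',(413,238),12),
 ('side',(285,210),0),('side',(340,207),0),('side',(343,256),44),('side',(290,256),12),('side',(350,259),12),('side',(298,227),12)]:
    print(n,px,cast(n,px,z).round())
for p in [(560,-20,420),(560,60,420),(560,-20,380),(520,-20,380)]:
  for a in (0,-.5,.5,1.57,-1.57,3.1):print(p,a,solve_ik(p,down(a)) is not None)
E
```

```text
scene (297, 228) [407.  89.   0.]
scene (260, 212) [417. 235.   0.]
scene (331, 208) [545.  51.   0.]
scene (411, 238) [ 476. -235.   44.]
scene (374, 263) [ 383. -172.    0.]
scene (332, 237) [409. -29.  12.]
scene (413, 238) [ 517. -229.   12.]
side (285, 210) [392.  85.   0.]
side (340, 207) [575.  67.   0.]
side (343, 256) [ 505. -262.   44.]
side (290, 256) [ 374. -190.   12.]
side (350, 259) [ 531. -237.   12.]
side (298, 227) [417. -48.  12.]
(560, -20, 420) 0 True
(560, -20, 420) -0.5 True
(560, -20, 420) 0.5 True
(560, -20, 420) 1.57 True
(560, -20, 420) -1.57 True
(560, -20, 420) 3.1 True
(560, 60, 420) 0 True
(560, 60, 420) -0.5 True
(560, 60, 420) 0.5 True
(560, 60, 420) 1.57 True
(560, 60, 420) -1.57 True
(560, 60, 420) 3.1 True
(560, -20, 380) 0 True
(560, -20, 380) -0.5 True
(560, -20, 380) 0.5 True
(560, -20, 380) 1.57 True
(560, -20, 380) -1.57 True
(560, -20, 380) 3.1 True
(520, -20, 380) 0 True
(520, -20, 380) -0.5 True
(520, -20, 380) 0.5 True
(520, -20, 380) 1.57 True
(520, -20, 380) -1.57 True
(520, -20, 380) 3.1 True
```

```bash
python3 - <<'E'
from h import *
move_gripper(0)
goto((440,-140,330),down(0)); look('jig1')
goto((470,140,340),down(0)); look('car1')
print(get_clock(),get_joints(),get_contact_force())
a=cv2.imread('pics/jig1.png');b=cv2.imread('pics/car1.png')
E
```

```text
3.9083 [ 0.13913827  0.15375352 -0.58822035  1.74321102  0.08968918  1.27196763
 -2.04373152] [-0.32569172 -0.35750818  0.23996858]
```

View pics/jig1.png

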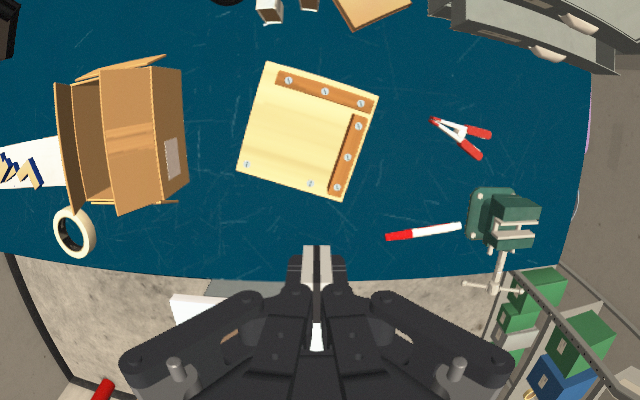

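View pics/car1.png

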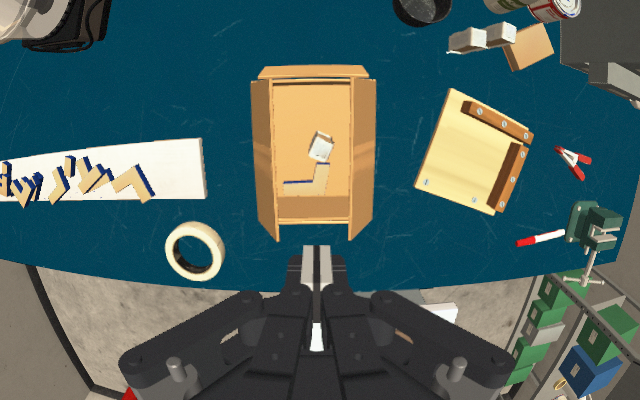

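The carton view shows the block's top at about (320,148), with the flap free edges near columns 275 and 353. In the jig view the fences' inner corner is near (350,110). I'll enlarge both to pick corners.

```bash
python3 - <<'E'
import cv2,numpy as np
a=cv2.imread('pics/car1.png')[60:245,240:385];b=cv2.imread('pics/jig1.png')[55:205,230:385]
a=cv2.resize(a,None,fx=3,fy=3,interpolation=2);b=cv2.resize(b,(356,345),interpolation=2)
o=np.zeros((555,435+356,3),np.uint8);o[:,:435]=a;o[:345,435:]=b
cv2.imwrite('pics/z1.png',o)
E
```

```text
(no output)
```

View pics/z1.png

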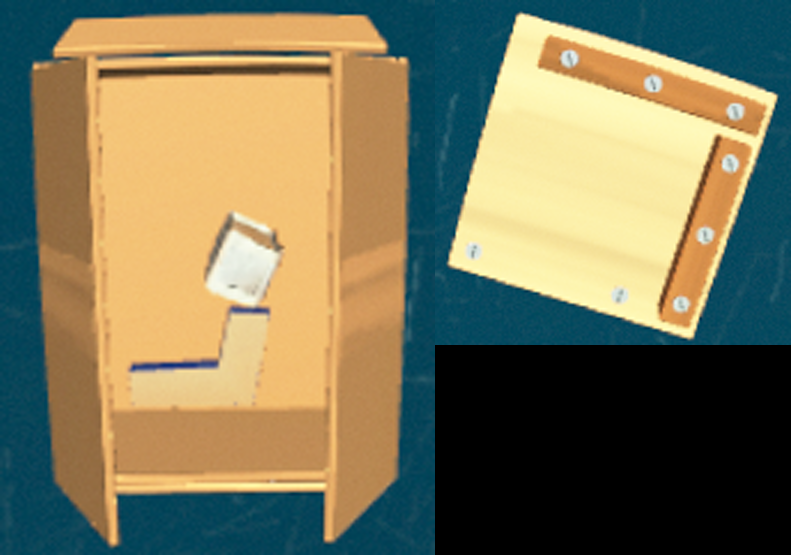

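Picks from the enlargement: the block's top quad is around (244,272) in the zoom, the flap hinge and free corners are clear, and so are the fence inner edges. I'll cast these to planes and check them against the known sizes.

```bash
python3 - <<'E'
from h import *
P=pose('car1');J=pose('jig1')
c=lambda x,y:(240+x/3-.33,60+y/3-.33)
j=lambda x,y:(230+(x-435)/2.297-.3,55+y/2.3-.3)
H=[cast('wrist',c(*q),97,P) for q in [(33,62),(55,485),(408,60),(397,480)]]
print('hinge',np.round(H,1).tolist())
A=lambda u:np.arctan2(u[1],u[0])
print('len',np.linalg.norm(H[0]-H[1]),np.linalg.norm(H[2]-H[3]),'wid',np.linalg.norm(H[0]-H[2]),np.linalg.norm(H[1]-H[3]),'yaw',A(H[0]-H[1]),A(H[2]-H[3]),'ctr',np.mean(H,0))
for nm,q in (('L',[(92,57),(113,545)]),('R',[(335,52),(327,540)])): print('edge',nm,[cast('wrist',c(*k),160,P).round(1).tolist() for k in q])
im=cv2.imread('pics/car1.png');hsv=cv2.cvtColor(im,cv2.COLOR_BGR2HSV)
m=((hsv[...,1]<45)&(hsv[...,2]>150)).astype(np.uint8);w=np.zeros_like(m);w[128:166,300:342]=m[128:166,300:342]
n,l,s,_=cv2.connectedComponentsWithStats(w);k=1+np.argmax(s[1:,4]);print(s[k])
yx=np.argwhere(l==k);W=np.array([cast('wrist',(x,y),84,P)[:2] for y,x in yx],np.float32)
print('block',cv2.minAreaRect(W))
f=[cast('wrist',j(*q),44,J) for q in [(540,67),(757,133)]]; r=[cast('wrist',j(*q),12,J) for q in [(715,137),(659,318)]]
print('far',np.round(f,1).tolist(),A(f[0]-f[1])-np.pi/2,'right',np.round(r,1).tolist(),A(r[0]-r[1]))
B=np.float32([cast('wrist',j(*q),12,J)[:2] for q in [(520,14),(778,95),(692,338),(449,266)]]);print('base',cv2.minAreaRect(B),B.mean(0),B.tolist())
d1=(f[0]-f[1])[:2];d2=(r[0]-r[1])[:2];t=np.linalg.solve(np.c_[d1,-d2],(r[1]-f[1])[:2]);print('corner',f[1][:2]+t[0]*d1)
E
```

```text
hinge [[577.0, 215.0, 97.0], [397.3, 214.3, 97.0], [577.0, 66.9, 97.0], [399.1, 64.7, 97.0]]
len 179.72391933052478 177.92391018186962 wid 148.1084835498844 149.69661450761532 yaw 0.0038298636363217793 0.012731728237014555 ctr [487.57587222 140.23684917  97.        ]
edge L [[573.9, 182.3, 160.0], [399.8, 181.3, 160.0]]
edge R [[575.0, 103.2, 160.0], [401.7, 101.9, 160.0]]
[309 137  24  24 365]
block ((488.6068420410156, 132.0176544189453), (23.63152313232422, 26.227048873901367), 63.567115783691406)
far [[542.8, -88.1, 44.0], [504.4, -213.2, 44.0]] -0.2974868541575373 right [[499.7, -192.3, 12.0], [381.4, -158.1, 12.0]] -0.2815238270520956
base ((472.64678955078125, -125.817138671875), (167.99209594726562, 169.1775360107422), 72.15958404541016) [ 472.7611   -125.921524] [[578.3417358398438, -71.86560821533203], [527.4343872070312, -231.68927001953125], [367.4092102050781, -180.186279296875], [417.85919189453125, -19.94493865966797]]
corner [ 509.92663594 -195.22082838]
```

Sizes check out: hinges measure 178×148 mm, the base 169 mm, the block 24×26 mm, and fence and base angles agree at about −0.31. Next I push the flaps out, then look at the block up close.

```bash
python3 - <<'E'
from h import *
cx,cy,yaw=487.6,140.2,.008
R=np.array([[np.cos(yaw),-np.sin(yaw)],[np.sin(yaw),np.cos(yaw)]])
def go(y,ztip,v=200): servo_line((*(R@[0,y]+[cx,cy]),ztip+14),down(yaw),v=v)
go(0,200); 
for s in (1,-1):
    go(0,190); go(0,135,150)
    mx=0
    for th in np.linspace(1.3,3.1,8):
        go(s*(73-47*np.cos(th)-15), 99+47*np.sin(th),120); mx=max(mx,np.abs(get_contact_force()).max())
    print('maxF',mx,get_clock()); go(s*100,200,250)
go(0,215,250)
move_gripper(50)
servo_line((470,131,290),down(-.461),v=250); im,p=look('car2'); print(get_clock(),p)
E
```

```text
maxF 0.8228550950132525 7.7417
maxF 1.2023182508284436 11.7417
14.05 (array([469.92881194, 130.9678903 , 289.69349343]), array([ 3.05926313e+00, -7.13684773e-01,  2.75743583e-04]))
```

View pics/car2.png

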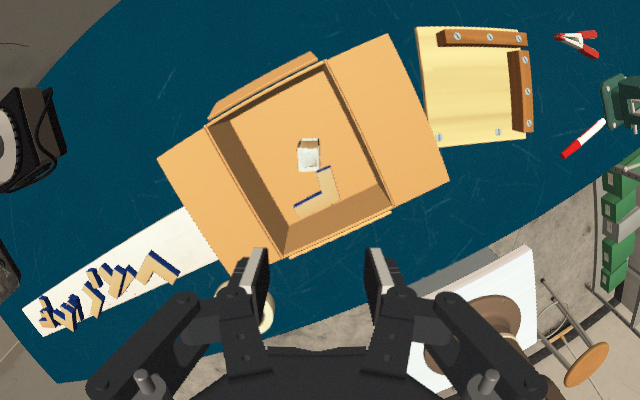

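Both flaps lie out about level, and the block top is at about (308,159), well aligned with the gripper. I'll remeasure it and grasp.

```bash
python3 - <<'E'
from h import *
P=pose('car2');im=cv2.imread('pics/car2.png');hsv=cv2.cvtColor(im,cv2.COLOR_BGR2HSV)
m=((hsv[...,1]<45)&(hsv[...,2]>150)).astype(np.uint8);w=np.zeros_like(m);w[132:178,290:328]=m[132:178,290:328]
n,l,s,_=cv2.connectedComponentsWithStats(w);k=1+np.argmax(s[1:,4])
W=np.array([cast('wrist',(x,y),84,P)[:2] for y,x in np.argwhere(l==k)],np.float32)
(c,sz,an)=cv2.minAreaRect(W);print(c,sz,an)
a=np.radians((an+45)%90-45)
assert abs(a+.461)<.15 and abs(c[0]-488.6)<6 and abs(c[1]-132)<6 and max(sz)<31
servo_line((*c,190),down(a),v=250); servo_line((*c,53),v=120)
print('down',get_contact_force())
move_gripper(0,60); print(get_opening(),get_finger_force(),get_contact_force(),get_eef_pos())
servo_line((*c,80),v=80); servo_line((*c,250),v=200)
print(get_opening(),get_finger_force(),get_contact_force(),get_clock(),a)
servo_line((440,-110,270),down(-.311),v=250); look('jig2')
print(get_opening(),get_clock())
E
```

```text
(488.2804870605469, 131.59112548828125) (23.004976272583008, 25.882328033447266) 63.806209564208984
down [ 0.86786604  0.24946524 -0.48098625]
24.557794207991112 59.21148240566254 [-0.14389096 -0.75621381  6.31323443] [488.82382783 131.68196509  53.69326425]
24.502518035856685 58.79328489303589 [ 0.4163075   0.03703813 -1.39246161] 17.7333 -0.4571678866819536
24.49871915427654 18.925
```

View pics/jig2.png

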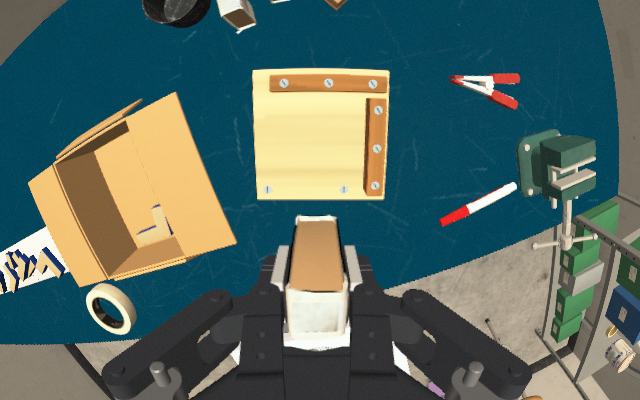

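The block is held at 24.5 mm. The jig is seen square-on, with the far fence's inner edge near row 92 and the right fence's near column 366. I'll fit both inner edges.

```bash
python3 - <<'E'
from h import *
P=pose('jig2');im=cv2.imread('pics/jig2.png').astype(float);g=im[...,0]*.5+im[...,1]*.5
# edge = strongest drop in brightness between base (yellow) and fence (brown)
F=[];
for x in range(285,355,3):
    d=np.diff(g[84:102,x]); k=np.argmax(d); F.append(cast('wrist',(x,84+k+.5),28,P)[:2])
Rr=[]
for y in range(108,188,3):
    d=np.diff(g[y,355:378]); k=np.argmin(d); Rr.append(cast('wrist',(355+k+.5,y),12,P)[:2])
def fit(p):
    vx,vy,x,y=cv2.fitLine(np.float32(p),cv2.DIST_HUBER,0,.01,.01).ravel(); p=np.array(p); e=(p-[x,y])@[-vy,vx]
    return np.array([vx,vy]),np.array([x,y]),e.std()
d1,p1,e1=fit(F);d2,p2,e2=fit(Rr)
t=np.linalg.solve(np.c_[d1,-d2],p2-p1);print('corner',p1+t[0]*d1,'yaws',[(np.degrees(np.arctan2(d[1],d[0]))+45)%90-45 for d in(d1,d2)],e1,e2)
B=np.float32([cast('wrist',q,12,P)[:2] for q in [(253,70),(390,69),(384,200),(257,200)]]);print(cv2.minAreaRect(B))
E
```

```text
corner [ 508.059   -194.96251] yaws [np.float32(-17.670227), np.float32(-18.301554)] 0.16735528768288083 0.4434417521881713
((473.10333251953125, -125.8461685180664), (169.68885803222656, 171.62539672851562), 72.03305053710938)
```

```bash
python3 - <<'E'
from h import *
move_gripper(0,90)
a=-.313; jx=np.array([np.cos(a),np.sin(a),0]); jy=np.array([-np.sin(a),np.cos(a),0]); C=np.array([508.5,-195,0])
def F(): 
    wait(.1); f=get_contact_force()-f0; return np.array([f@jx,f@jy,f[2]])
def at(x,y,z,v=60): servo_line(C+x*jx+y*jy+[0,0,z],down(a),v=v)
at(-24,24,140,250); at(-24,24,70,150); wait(.2); f0=get_contact_force(); print('f0',f0)
z=66
while True:
    at(-24,24,z,20); f=F()
    if f[2]>2.5 or z<57: break
    z-=.7
print('land',z,f,get_eef_pos())
x=-24;z+=.3
for x in np.arange(-21,-8,.7):
    at(x,24,z,20); f=F()
    if f[0]<-6: break
print('far',x,f)
for y in np.arange(21,8,-.7):
    at(x,y,z,20); f=F()
    if f[1]>6: break
print('right',y,f,get_eef_pos(),get_opening(),get_clock())
np.save('st.npy',[x,y,z,*f0]); look('fit1')
cv2.imwrite('pics/sd.png',cv2.resize(snapshot('side')[190:290,250:400,::-1],None,fx=4,fy=4,interpolation=2))
o=cv2.imread('pics/fit1.png')[150:400,200:440];cv2.imwrite('pics/fit1z.png',cv2.resize(o,None,fx=2.3,fy=2.3))
E
```

```text
f0 [ 0.35590482 -0.74810799  0.09291557]
land 61.09999999999998 [-3.13343163  0.47238301  7.62515371] [ 493.09765905 -164.7954594    61.74939746]
far -17.500000000000004 [-6.40128832  1.48038417 10.36945679]
right 11.20000000000001 [-0.46816962  6.83498577  5.62093383] [ 496.63689805 -177.17017251   61.79406949] 24.299262430618345 31.0583
```

View pics/fit1z.png

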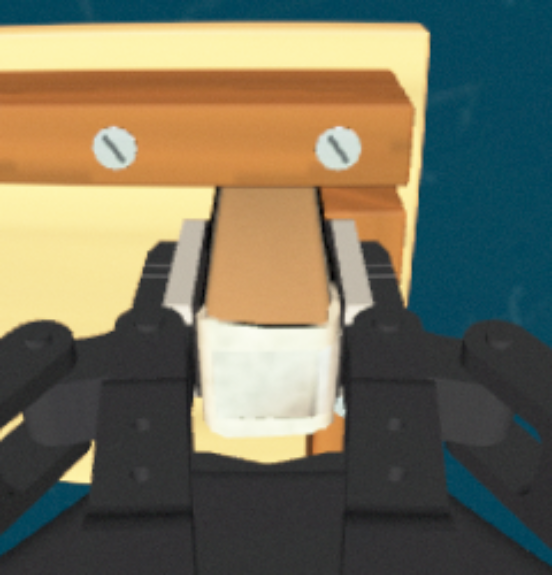

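View pics/sd.png

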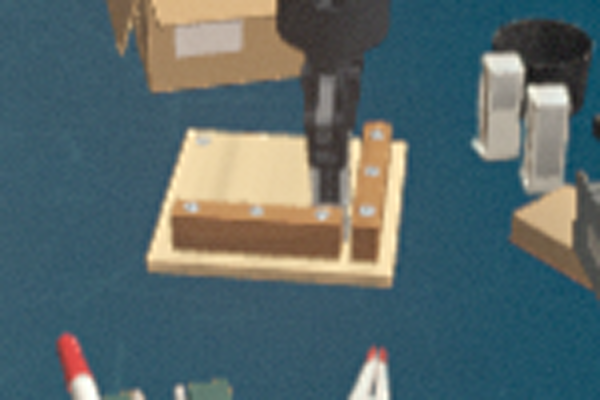

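In these views the block is against the right fence, but not certainly the far one. The earlier "far" stop was probably base friction, since the landing was heavy. I'll ease off the base and press again.

```bash
python3 - <<'E'
from h import *
x,y,z,*f0=np.load('st.npy'); f0=np.array(f0)
a=-.313; jx=np.array([np.cos(a),np.sin(a),0]); jy=np.array([-np.sin(a),np.cos(a),0]); C=np.array([508.5,-195,0])
def F(): 
    wait(.1); f=get_contact_force()-f0; return np.array([f@jx,f@jy,f[2]])
def at(x,y,z,v=60): servo_line(C+x*jx+y*jy+[0,0,z],down(a),v=v)
z+=.4
at(x,y+1.5,z,30); f=F(); print('free',f)
while f[2]>2 and z<63.5: z+=.3; at(x,y+1.5,z,20); f=F()
print('z',z,f)
y+=1.5
while x<-9:
    x+=.6; at(x,y,z,20); f=F(); print(round(x,1),f.round(1))
    if f[0]<-8: break
while y>8:
    y-=.5; at(x,y,z,20); f=F()
    if f[1]>8: break
print('right',y,f,get_eef_pos(),get_opening(),get_clock()); np.save('st.npy',[x,y,z,*f0])
im,_=look('fit2'); cv2.imwrite('pics/fit2z.png',cv2.resize(im[150:400,200:440,::-1],None,fx=2.3,fy=2.3))
E
```

```text
free [-0.32759129  5.13718664  1.4985598 ]
z 61.799999999999976 [-0.32759129  5.13718664  1.4985598 ]
-16.9 [-1.8  6.6  4.4]
-16.3 [-4.1  5.8  5.8]
-15.7 [-5.   6.1  8.5]
-15.1 [-7.6  6.1  9.3]
-14.5 [-8.1  6.5 11.9]
right 11.70000000000001 [-9.08533804  9.12159936 11.71071881] [ 496.59100331 -177.19203875   61.78951614] 24.166019110579754 33.9583
```

View pics/fit2z.png

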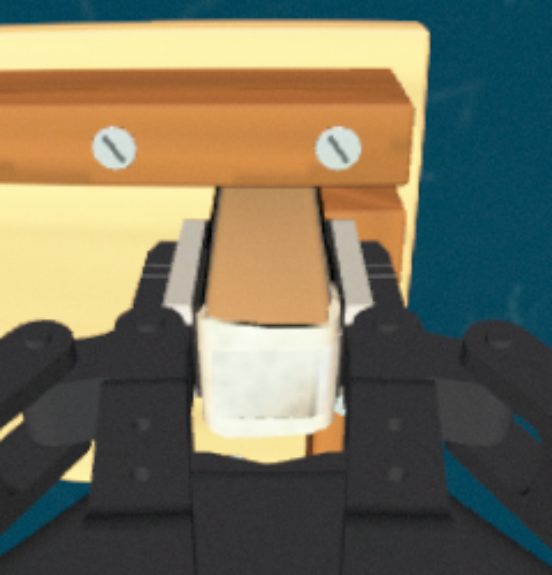

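```bash
python3 - <<'E'
from h import *
P=pose('fit2'); a=-.313; J=np.array([[np.cos(a),np.sin(a)],[-np.sin(a),np.cos(a)]]); C=np.array([508.5,-195])
im=cv2.imread('pics/fit2.png')
g=cv2.GaussianBlur(im,(3,3),0).astype(float).sum(2)
for c in (300,310,317,325): print(c,[ (y,int(g[y,c])) for y in range(225,236)], [(y,int(g[y,c])) for y in range(286,296)])
f=lambda q,z: (J@(cast('wrist',q,z,P)[:2]-C)).round(1)
for c in (270,285,317): print('fence top inner',c,f((c,230.4),44))
for c in (292,317,338): print('block top front',c,f((c,291.3),92))
print('tcp',J@(P[0][:2]-C),'rot',Ro.from_rotvec(P[1]).as_matrix().round(4).tolist())
print('right fence inner',f((200+308/2.3,150+445/2.3),12),f((200+310/2.3,150+445/2.3),44))
print(get_moment(),get_contact_force(),get_joint_torque())
E
```

```text
300 [(225, 413), (226, 408), (227, 405), (228, 400), (229, 381), (230, 353), (231, 358), (232, 399), (233, 421), (234, 422), (235, 423)] [(286, 489), (287, 490), (288, 492), (289, 496), (290, 541), (291, 635), (292, 706), (293, 726), (294, 724), (295, 721)]
310 [(225, 399), (226, 387), (227, 378), (228, 372), (229, 361), (230, 343), (231, 352), (232, 392), (233, 416), (234, 416), (235, 418)] [(286, 489), (287, 489), (288, 479), (289, 425), (290, 352), (291, 410), (292, 602), (293, 725), (294, 743), (295, 742)]
317 [(225, 398), (226, 390), (227, 381), (228, 374), (229, 364), (230, 346), (231, 352), (232, 393), (233, 418), (234, 421), (235, 422)] [(286, 486), (287, 487), (288, 489), (289, 472), (290, 370), (291, 265), (292, 389), (293, 632), (294, 731), (295, 730)]
325 [(225, 398), (226, 388), (227, 378), (228, 373), (229, 361), (230, 344), (231, 353), (232, 395), (233, 419), (234, 421), (235, 423)] [(286, 479), (287, 483), (288, 484), (289, 464), (290, 362), (291, 270), (292, 405), (293, 640), (294, 730), (295, 724)]
fence top inner 270 [ 0.4 37.6]
fence top inner 285 [ 0.5 29.8]
fence top inner 317 [ 0.5 13.2]
block top front 292 [-3.3 22.9]
block top front 317 [-3.2 13.3]
block top front 338 [-3.3  5.2]
tcp [-16.8137127   13.27579569] rot [[0.9516, -0.3072, -0.0038], [-0.3072, -0.9517, 0.0025], [-0.0044, -0.0012, -1.0]]
right fence inner [-114.7   -0.4] [-81.8   1.5]
[ 2.43409108  1.24280115 -0.08854995] [-4.389818   10.55188616 12.22585233] [  4.13076416 -52.04663157   2.12028824 -22.69666851   2.40543544
  -2.1508196    0.14642499]
```

The block's top face is still about 4 mm short of the far fence although the tool is upright, so it is stuck on friction. I'll lift a few mm, go to the fences in the air, then set it down.

```bash
python3 - <<'E'
from h import *
a=-.313; jx=np.array([np.cos(a),np.sin(a),0]); jy=np.array([-np.sin(a),np.cos(a),0]); C=np.array([508.5,-195,0])
def F(): 
    wait(.08); f=get_contact_force()-f0; return np.array([f@jx,f@jy,f[2]])
def at(x,y,z,v=60): servo_line(C+x*jx+y*jy+[0,0,z],down(a),v=v)
def act(): d=get_eef_pos()-C; return np.round([d@jx,d@jy,d[2]],1)
at(-17.5,16,66,40); wait(.3); f0=get_contact_force(); print('f0',f0,act())
x=-17.5
while x<-9:
    x+=.8; at(x,16,66,20); f=F(); print(round(x,1),f.round(1),act())
    if f[0]<-5: break
im,_=look('fit3')
at(x,16,63,40);print('z63',F(),act())
print(get_opening(),get_clock()); np.save('st.npy',[x,16,63,*f0])
E
```

```text
f0 [-0.82078739  0.33005154 -0.56043342] [-17.5  15.7  65.8]
-16.7 [ 1.2 -0.2  0.2] [-16.7  16.   66. ]
-15.9 [ 0.3 -0.8 -0.2] [-15.9  16.   66. ]
-15.1 [ 1.2 -0.9 -0.3] [-15.1  16.   66. ]
-14.3 [1.2 0.3 0.3] [-14.3  16.   66. ]
-13.5 [ 1.1 -0.1  0.3] [-13.5  16.   65.9]
-12.7 [0.3 0.1 0.7] [-12.8  16.   66. ]
-11.9 [-4.8  0.4  1.9] [-12.7  15.9  65.8]
-11.1 [-6.2  0.4  2.4] [-12.7  15.9  65.6]
z63 [-5.03316478  0.1440346  -1.22478387] [-12.7  15.9  62.3]
24.045376714011823 37.675
```

Contact with the far fence was clean at x=-12.7. Next: set down lightly, press against the right fence, then firm up both.

```bash
python3 - <<'E'
from h import *
x,y,z,*f0=np.load('st.npy'); f0=np.array(f0)
a=-.313; jx=np.array([np.cos(a),np.sin(a),0]); jy=np.array([-np.sin(a),np.cos(a),0]); C=np.array([508.5,-195,0])
def F(): 
    wait(.08); f=get_contact_force()-f0; return np.array([f@jx,f@jy,f[2]])
def at(x,y,z,v=60): servo_line(C+x*jx+y*jy+[0,0,z],down(a),v=v)
def act(): d=get_eef_pos()-C; return np.round([d@jx,d@jy,d[2]],1)
f=F()
while y>9:
    y-=.6; at(x,y,z,25); f=F()
    if f[1]>5: break
print('y',y,f.round(1),act())
while z>59.5:
    z-=.3; at(x,y,z,25); f=F()
    if f[2]>3: break
print('z',z,f.round(1),act())
for _ in range(14):
    mv=0
    if f[0]>-11: x+=.5; mv=1
    if f[1]<11: y-=.4; mv=1
    if not mv: break
    at(x,y,z,25); f=F()
print('end',x,y,z,f.round(1),act(),get_opening(),get_clock()); np.save('st.npy',[x,y,z,*f0])
im,P=look('fit4')
J=np.array([jx[:2],jy[:2]]); q=lambda p,zz:(J@(cast('wrist',p,zz,P)[:2]-C[:2])).round(1)
out=cv2.resize(im[150:400,200:440,::-1],None,fx=1.5,fy=1.5)
s=cv2.resize(snapshot('scene')[130:280,240:440,::-1],None,fx=2.1,fy=2.1,interpolation=2)
o=np.zeros((375,780,3),np.uint8);o[:,:360]=out;o[:315,360:]=s;cv2.imwrite('pics/fit4z.png',o)
E
```

```text
y 11.800000000000002 [-5.1  5.2 -0.4] [-12.7  13.4  62.3]
z 62.7 [-6.3  4.6  3.1] [-12.6  13.3  62.2]
end -9.099999999999994 9.4 62.7 [-12.1  11.3  10. ] [-12.5  13.2  62.2] 24.290454796003864 42.425
```

View pics/fit4z.png

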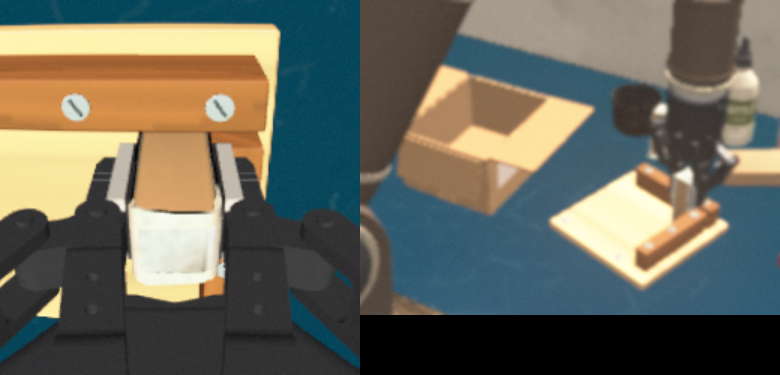

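The block stands in the corner with about 12 N and 11 N on the fences, the flaps are open, and nothing else looks moved. One last check is that it's really seated on the base, so I'll push down a bit.

```bash
python3 - <<'E'
from h import *
x,y,z,*f0=np.load('st.npy'); f0=np.array(f0)
a=-.313; jx=np.array([np.cos(a),np.sin(a),0]); jy=np.array([-np.sin(a),np.cos(a),0]); C=np.array([508.5,-195,0])
def F(): 
    wait(.1); f=get_contact_force()-f0; return np.array([f@jx,f@jy,f[2]])
def at(x,y,z,v=60): servo_line(C+x*jx+y*jy+[0,0,z],down(a),v=v)
def act(): d=get_eef_pos()-C; return np.round([d@jx,d@jy,d[2]],2)
print(F().round(1),act())
for i in range(6):
    z-=.5; at(x,y,z,25); f=F(); print(round(z,1),f.round(1),act())
    if f[2]>20: break
for _ in range(8):
    mv=0
    if f[0]>-12: x+=.5; mv=1
    if f[1]<12: y-=.4; mv=1
    if not mv: break
    at(x,y,z,25); f=F()
wait(.6); print('end',F().round(1),act(),get_opening(),get_finger_force(),get_clock(),np.degrees(np.arccos(-Ro.from_rotvec(get_tcp_rot()).as_matrix()[2,2])))
E
```

```text
[-12.5  11.4   8.6] [-12.47  13.19  62.17]
62.2 [-12.5  10.6   9.7] [-12.48  13.21  61.84]
61.7 [-15.3  10.4  15.9] [-12.44  13.21  61.82]
61.2 [-16.5  10.3  21.5] [-12.43  13.21  61.81]
end [-16.7  13.   21.4] [-12.45  13.2   61.79] 23.9835838114303 92.63542056083679 45.075 0.4071557545978575
```

It dropped 0.3 mm and then hit a hard stop at the base height found at landing. It is seated on the base and held against both fences.

```bash
python3 -c "
from station import *
print(close_job())"
```

```text
the job is handed in; nothing more can be done
None
```

The job is handed in: both flaps are folded out to about level, and the taped block stands on the jig base, still gripped and pressed into the corner with about 17 N on the far fence and 13 N on the right fence; the clock read 45 s of 64 s, and no bystander looked moved in the pictures I viewed.

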